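Stack tested meters for burn-in

ROBOT

A 6-joint arm with a two-finger parallel gripper is mounted at the origin on the work surface. World frame = base frame: x ahead of the robot, y to its left, z up, the work surface at z = 0. Lengths are in m, angles in degrees, forces in N, time in s.
With the tool pointing down it reaches from about 0.4 to 0.825 m from the base axis. Payload 7 kg.
Tool frame: the origin (TCP) lies at the very end of the fingers, on their centre line; the grasp point (between the pads) lies 19 mm behind it (r.hold_point_z is the distance from the TCP to the grasp point, in m); z points along the fingers, y is the direction in which the jaws open and shut (so a half turn about z gives the same grasp; the last joint's range is limited). The gripper opens to 88 mm and grips with 3 to 60 N. Pads are 19 mm wide; open, the fingers measure 130 mm over their backs; the gripper's body (78 mm by 193 mm) begins 47 mm behind the grasp point.
Start: joints at [-57.577, 20.546, 0.682, 0, -70.136, -16.507], TCP at [0.185, -0.649, 0.206] pointing down, gripper open.
Joint ranges: [-176.03, 176.03], [-82.01, 121.73], [-58.28, 71.71], [-173.87, 95.51], [-174.79, -0.11], [-173.66, 173.66]. Speed limits (degrees/s): [136.94, 136.94, 172.46, 180, 180, 180].

INTERFACE

Orientations are given as [roll, pitch, yaw] about the fixed x, y, z axes, in that order (R = Rz(yaw) Ry(pitch) Rx(roll)).
In Python, from plant import r gives the robot as it stands. The module is installed in compiled form; this text tells all that it offers.
- The arm moves only by the shell command python3 -m inch 'ROWS' [FORCE]. ROWS is text: rows parted by semicolons, each of 7 numbers parted by spaces: the shift along the tool's x, y, z in m, then the turn, a rotation vector about the tool's x, y, z in rad, then the opening, from 0 (shut) to 1 (fully open). In form: tx ty tz ax ay az jaw; .... A call has 1 to 20 rows; each row shifts and turns the commanded pose from where the row before left it, along the tool's axes as they then stand; what a row does not reach is not made up. A row lasts 1/12 s, in which the tool goes at most 41.7 mm and 7.16 degrees, less where a joint would pass 70% of its speed; a pose out of reach is approached as far as the arm can. A call with a gripper value outside its range is refused whole. The fingers move at their own pace and stop on an object; FORCE is the grip in N (left out, the last holds). Time passes only in rows, so rows that do not move let the fingers close. It gives the time, the measured TCP pose, the force and the opening at its end, in the units of the state.
- r.get_state(): the state, without advancing time (a new reading comes with each control period).
- r.capture(name): name is "side" or "top"; returns the picture (400x640x3 uint8, red, green, blue); there is no depth.
- r.camera_params(name): a dict with "vfov" (degrees; the focal length in pixels is half the picture's height over the tangent of half this angle, whatever the lens; pixels are square), "cx", "cy" (the principal point, pixels), "distortion" ([k1, k2, p1, p2, k3] as OpenCV has them; the pictures are not rectified), "R" (3x3) and "t" (3): a world point X has camera coordinates R X + t. Camera axes: x right, y down, z forward; pixel columns grow to the right and rows downward; lengths in m; the calibration is good to about 2 mm. A picture is of the moment at which its call begins. camera_params takes no time and is no camera call.
- r.close_job(): hands the job in, once; it reports no verdict.
Trained networks look in the newest picture that a camera, given by its name, has taken for a name from the list of things; names that differ only in an ending like _2 or _b are one class to them, and where a whole thing is asked for, a point or a joint stands for the part that bears it (a point fixed in the world has none). Each returns a list of dicts, best first, with "p" (0 to 1); they miss things now and then, are a little off and sometimes report something else, mostly with a low value. They report only what shows in the picture. A call takes as long as a camera call. They do not tell look-alikes from the thing itself.
- r.recognise(target, camera): "xy" ([column, row] in pixels, amid what is visible of it).
The state is a dict: "time_s": time; "joints": joint angles; "qd": joint speeds; "joint_torque": joint torques, N m; "tcp_pos": TCP position; "eef_rot": TCP orientation; "contact_force": force on the tool from outside, world axes, zero at the start; "moment": the same for the moment, N m; "gripper_width": finger opening in m.
Only numpy, scipy, OpenCV 4.12 (cv2) and the standard library are available. Lean on these libraries where they do the work, as an engineer would, in place of code of your own. Each camera call takes 0.05 s, during which the arm holds its last target.

TASK

Finish the burn-in stack: set the two meters with green stickers squarely and centred on the grey power supply, the longer meter first and the shorter one on top of it, with their display ends facing the same way as the power supply's display. Set them down gently, do not drop them, and leave the power supply, the red-stickered meter and the other things on the bench where they are.

Things in the scene. Friction and masses are not known exactly. Their poses are not given: they have to be found in the camera images.
- supply: grey closed power-supply case, 150 long (x) by 70 wide (y) by 50 mm high, standing loose on a fixed wooden board 8 mm thick; flat top; its front panel (white frame, blue digits) is the +x end; the bottom of the stack; origin at the centre of its underside, +x towards its front panel, +y across its width, z up
- long_meter: longer tested meter: dark closed case 120 long (x) by 64 wide (y) by 46 mm high, flat top with a round green sticker, white frame and red digits at its +x (display) end; loose, stands on the bench, about 0.3 to 0.6 kg; origin at the centre of its underside, +x towards its front panel, +y across its width, z up
- long_meter_front (a point): centre of the display end of the longer meter, 60 mm along +x and 23 mm above its origin
- short_meter: shorter tested meter: dark closed case 90 long (x) by 60 wide (y) by 40 mm high, flat top with a round green sticker, white frame and red digits at its +x (display) end; loose, stands on the bench, about 0.2 to 0.4 kg; origin at the centre of its underside, +x towards its front panel, +y across its width, z up
- short_meter_front (a point): centre of the display end of the shorter meter, 45 mm along +x and 20 mm above its origin
- reject_meter: rejected meter, a loose dark case like the longer meter (120 by 64 by 46 mm) but with a round red sticker on top; to be left alone; origin at the centre of its underside, +x towards its front panel, +y across its width, z up
- screwdriver: loose screwdriver with a yellow handle lying on the bench on the left, beyond the power supply; to be left alone
- tape_roll: loose white paper tape roll, 90 mm across, 45 mm high, standing on its flat side at the back of the bench; origin at the centre of its underside; to be left alone
- flux_jar: loose amber jar, 52 mm across, 65 mm high, at the back right of the bench; origin at the centre of its underside; to be left alone
There are look-alikes about, which are no part of the job. Leave any brown or pink look-alike of the short_meter alone.

How it is judged (in metres and radians):
On the way, in this order (a step that is already met when the one before it is completed fails the run):
1. the longer meter rests squarely on the power supply, display the same way, let go (x of long_meter in the frame of supply between -0.012 and 0.012 m and y of long_meter in the frame of supply between -0.012 and 0.012 m and z of long_meter in the frame of supply between 0.046 and 0.054 m and angle between the x axis of long_meter and the x axis of supply, either way round below 0.17 rad and x of long_meter_front in the frame of supply above 0 m and angle between long_meter's own z axis and vertical below 0.08 rad and linear speed of long_meter below 0.03 m/s and contact force between the fingers and long_meter below 0.05 N), for 0.2 s.
2. the shorter meter rests squarely on the longer one, display the same way (x of short_meter in the frame of long_meter between -0.012 and 0.012 m and y of short_meter in the frame of long_meter between -0.012 and 0.012 m and z of short_meter in the frame of long_meter between 0.042 and 0.05 m and angle between the x axis of short_meter and the x axis of long_meter, either way round below 0.17 rad and x of short_meter_front in the frame of long_meter above 0 m and angle between short_meter's own z axis and vertical below 0.08 rad and linear speed of short_meter below 0.03 m/s), for 0.2 s.
At the end, for the whole second after the job is handed in: The longer meter rests on the power supply and the shorter meter on the longer one, each centred on the case below it within 12 mm along and across it, turned within 10 degrees of it, lying flat (within 4.5 degrees), display end the same way, all three at rest (all of step 2 and x of long_meter in the frame of supply between -0.012 and 0.012 m and y of long_meter in the frame of supply between -0.012 and 0.012 m and z of long_meter in the frame of supply between 0.046 and 0.054 m and angle between the x axis of long_meter and the x axis of supply, either way round below 0.17 rad and x of long_meter_front in the frame of supply above 0 m and angle between long_meter's own z axis and vertical below 0.08 rad and linear speed of each of supply, long_meter below 0.03 m/s and angle between supply's own z axis and vertical below 0.05 rad); the robot touches nothing.
It fails at once if a meter is dropped or thrown (moves faster than 0.45 m/s out of the fingers) ((linear speed of long_meter above 0.45 m/s and contact force between the fingers and long_meter below 0.05 N) or (linear speed of short_meter above 0.45 m/s and contact force between the fingers and short_meter below 0.05 N)).
It fails at once if a meter is pressed on the one below with more than 60 N (contact force between long_meter and supply above 60 N or contact force between short_meter and long_meter above 60 N).
It fails at once if the power supply is shifted more than 20 mm (distance of supply from where it was at the start of the episode above 0.02 m).
It fails at once if a bystander (red-stickered meter, screwdriver, tape roll, jar) is shifted more than 25 mm (distance of any of reject_meter, screwdriver, tape_roll, flux_jar from where it was at the start of the episode above 0.025 m).
It also fails if it takes over 58 s, if anything falls off the work surface, if the arm or the gripper's body presses on something with over 40 N, if the wrist force passes 120 N, or if a joint passes its speed limit or range.

## Working session

There is one attempt and no reset: what is moved stays moved. The work goes in short steps, Python scripts to look and compute and a shell command to move; the robot and the scene stay as the last step left them, time stands still between calls to the robot, and variables do not carry over. Pictures are saved under pics/ and viewed, and the job is handed in when it is done.

```bash
mkdir -p pics; python3 - <<'E'
from plant import r
import cv2
print(r.get_state())
for n in ("side","top"):
    im=r.capture(n); cv2.imwrite(f"pics/{n}0.png",im[:,:,::-1])
    print(n,r.camera_params(n))
    for t in ("supply","long_meter","short_meter","reject_meter"):
        print(t,[(d['p'],d['xy']) for d in r.recognise(t,n)])
E
```

```text
{'time_s': 0.0, 'joints': array([-5.75771428e+01,  2.05904707e+01,  6.32753310e-01, -2.07090760e-02,
       -7.01346619e+01, -1.65081987e+01]), 'qd': array([-0.02431321,  0.05632814, -0.0163956 , -0.02719164,  0.01556117,
       -0.10243141]), 'joint_torque': array([-7.63051848e-04, -5.82726753e+01,  2.93056512e+01,  6.99719444e+00,
        6.95014576e-03, -1.33099084e-04]), 'tcp_pos': array([ 0.18493216, -0.64862348,  0.20492399]), 'eef_rot': array([ 1.79905896e+02, -7.58713303e-03, -1.64092388e+02]), 'contact_force': array([ 0.26788623,  0.39630188, -1.13466036]), 'moment': array([-0.07042453, -0.00502135,  0.07093471]), 'gripper_width': 0.08741148040321672}
side {'vfov': 48.45944719046258, 'cx': 320.39399817512606, 'cy': 199.71169697420652, 'distortion': array([-0.09258866,  0.        ,  0.        ,  0.        ,  0.        ]), 'R': array([[-0.75974963, -0.6501617 , -0.00838293],
       [-0.44586585,  0.53031614, -0.72108837],
       [ 0.47326964, -0.54410896, -0.69279239]]), 't': array([0.50614259, 0.28878644, 0.93094401])}
supply [(0.91, [283.8, 259.5])]
long_meter [(0.85, [440.6, 162.4])]
short_meter [(0.62, [382.4, 226.6]), (0.57, [318.9, 225.2]), (0.28, [363.1, 163.0])]
reject_meter [(0.84, [360.2, 162.5]), (0.54, [439.8, 161.9])]
top {'vfov': 53.744723583797935, 'cx': 326.56345206313927, 'cy': 200.72746832728023, 'distortion': array([-0.03231518,  0.        ,  0.        ,  0.        ,  0.        ]), 'R': array([[-0.01578639, -0.99982709, -0.00982793],
       [-0.99621571,  0.01656805, -0.08532147],
       [ 0.08546955,  0.00844382, -0.996305  ]]), 't': array([0.05906853, 0.5796165 , 1.06329262])}
supply [(0.94, [254.3, 210.0])]
long_meter [(0.7, [347.0, 245.8]), (0.62, [459.1, 239.3])]
short_meter [(0.92, [310.4, 199.1]), (0.67, [395.0, 259.3]), (0.58, [347.7, 246.2]), (0.53, [457.0, 240.2])]
reject_meter [(0.63, [407.4, 175.1]), (0.24, [461.1, 238.1])]
```

View pics/side0.png

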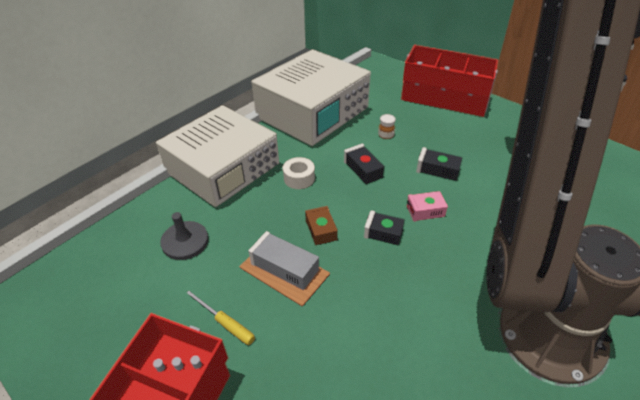

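View pics/top0.png

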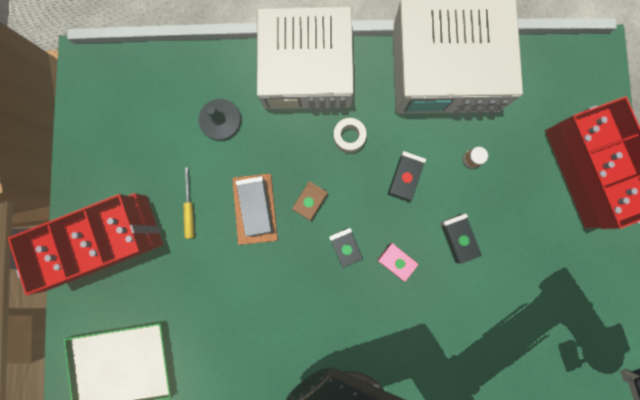

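```bash
python3 - <<'E'
import cv2
im=cv2.imread("pics/top0.png")
cv2.imwrite("pics/topc.png",cv2.resize(im[130:300,200:510],None,fx=2.55,fy=2.55,interpolation=cv2.INTER_CUBIC))
im=cv2.imread("pics/side0.png")
cv2.imwrite("pics/sidec.png",cv2.resize(im[120:310,210:500],None,fx=2.7,fy=2.7,interpolation=cv2.INTER_CUBIC))
E
```

```text
(no output)
```

View pics/topc.png

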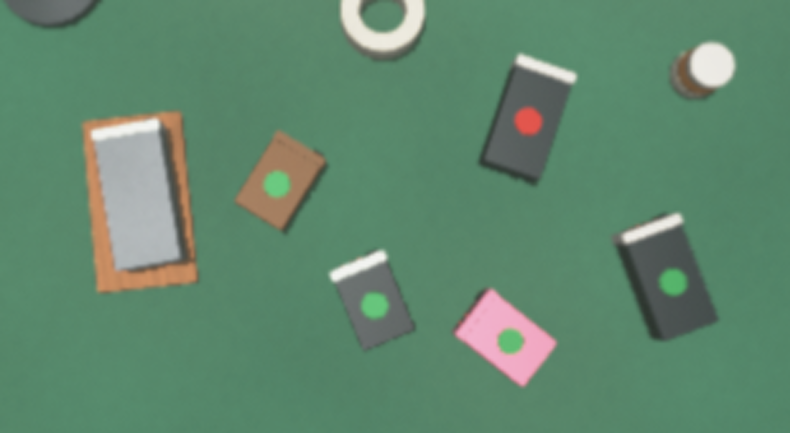

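View pics/sidec.png

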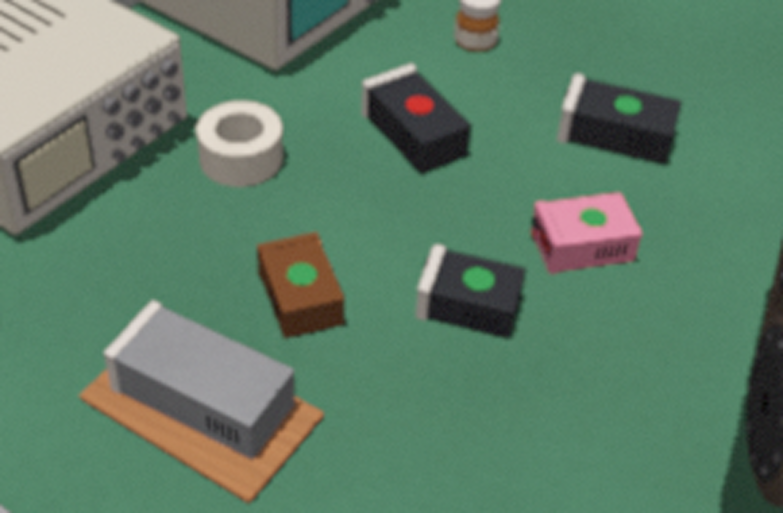

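```bash
cat > h.py <<'E'
import numpy as np, cv2
from plant import r
from scipy.optimize import minimize
DIM={'supply':(.150,.070,.050),'long':(.120,.064,.046),'short':(.090,.060,.040),'reject':(.120,.064,.046)}
def cam(n):
    p=r.camera_params(n); f=200/np.tan(np.radians(p['vfov']/2))
    return np.array([[f,0,p['cx']],[0,f,p['cy']],[0,0,1]]),p['distortion'],p['R'],p['t']
def proj(n,X):
    K,D,R,t=cam(n); return cv2.projectPoints(np.asarray(X,float),cv2.Rodrigues(R)[0],t,K,D)[0].reshape(-1,2)
def back(n,uv,z):
    K,D,R,t=cam(n); u=cv2.undistortPoints(np.array([[uv]],float),K,D).reshape(2)
    d=R.T@np.array([u[0],u[1],1]); c=-R.T@t; return c+d*(z-c[2])/d[2]
def corners(x,y,yaw,dim,z0):
    c,s=np.cos(yaw),np.sin(yaw); L,W,H=dim
    return np.array([[x+c*a*L/2-s*b*W/2,y+s*a*L/2+c*b*W/2,z] for z in(z0,z0+H) for a,b in((1,1),(1,-1),(-1,-1),(-1,1))])
def seg(im,n,x,y,z,rad=55):
    hsv=cv2.cvtColor(im,cv2.COLOR_RGB2HSV).astype(int); m=(hsv[...,1]<70).astype(np.uint8)
    u=proj(n,[[x,y,z]])[0]; b=np.zeros_like(m); cv2.circle(b,tuple(int(v) for v in u),rad,1,-1)
    m=m&b; nl,lab=cv2.connectedComponents(m)
    m=(lab==np.argmax(np.bincount(lab[lab>0]))).astype(np.uint8)
    cs,_=cv2.findContours(m,cv2.RETR_EXTERNAL,cv2.CHAIN_APPROX_NONE); o=np.zeros_like(m); cv2.drawContours(o,cs,-1,1,-1); return o
S=8
def fit(masks,dim,z0,p0):
    def cost(p,ret=False):
        c=[]
        for n,m in masks.items():
            P=proj(n,corners(p[0],p[1],p[2]/10,dim,z0)); h=cv2.convexHull(P.astype(np.float32)).reshape(-1,2)
            o=np.zeros(m.shape,np.uint8)
            ys,xs=np.where(m); y0,y1,x0,x1=max(ys.min()-15,0),ys.max()+15,max(xs.min()-15,0),xs.max()+15
            mm=m[y0:y1,x0:x1]; M=cv2.resize(mm,None,fx=S,fy=S,interpolation=cv2.INTER_NEAREST)
            q=((h-[x0,y0]+.5)*S-.5); Q=np.zeros_like(M); cv2.fillConvexPoly(Q,np.round(q*16).astype(np.int32),1,shift=4)
            c.append(1-(M&Q).sum()/max((M|Q).sum(),1))
        return c if ret else sum(c)
    best=None
    for dy in(-.15,0,.15):
        q=np.array(p0)+[0,0,dy*10]
        s=minimize(cost,q,method='Nelder-Mead',options=dict(initial_simplex=[q,q+[.01,0,0],q+[0,.01,0],q+[0,0,1]],xatol=1e-4,fatol=1e-4))
        if best is None or s.fun<best.fun: best=s
    return best.x[0],best.x[1],best.x[2]/10,cost(best.x,True)
E
python3 - <<'E'
from h import *
im={n:cv2.imread(f"pics/{n}0.png")[:,:,::-1].copy() for n in('top','side')}
g={'supply':((254,208),(253,181),.008),'long':((461,239),(456,218),0),'short':((346,248),(342,234),0),'reject':((407,176),(414,156),0)}
for k,(uv,fr,z0) in g.items():
    z=z0+DIM[k][2]; a=back('top',uv,z);b=back('top',fr,z); yaw=np.arctan2(*(b-a)[1::-1])
    print(k,a.round(3),np.degrees(yaw).round(1))
    ms={n:seg(im[n],n,a[0],a[1],z) for n in im}
    for n in ms:print(n,ms[n].sum())
    for sub in (['top'],['side'],['top','side']):
        f=fit({n:ms[n] for n in sub},DIM[k],z0,[a[0],a[1],yaw*10]); print(sub,np.round(f[:2],4),np.degrees(f[2]).round(2),np.round(f[3],3))
for n,uv in(('pink',(398,262)),('brown',(310,201))): print(n,back('top',uv,.04).round(3))
E
```

```text
supply [0.561 0.244 0.058] 2.1
top 1645
side 2418
['top'] [0.5678 0.2467] 9.6 [0.031]
['side'] [0.571  0.2446] 9.53 [0.035]
['top', 'side'] [0.5691 0.2461] 9.54 [0.043 0.055]
long [ 0.47  -0.31   0.046] 11.1
top 1264
side 1021
['top'] [ 0.473  -0.3149] 19.43 [0.056]
['side'] [ 0.4756 -0.3179] 20.12 [0.091]
['top', 'side'] [ 0.4734 -0.3149] 19.28 [0.057 0.096]
short [ 0.451 -0.001  0.04 ] 14.9
top 811
side 987
['top'] [4.534e-01 3.000e-04] 21.62 [0.072]Traceback (most recent call last):
  File "<stdin>", line 10, in <module>
  File "h.py", line 37, in fit
    s=minimize(cost,q,method='Nelder-Mead',options=dict(initial_simplex=[q,q+[.01,0,0],q+[0,.01,0],q+[0,0,1]],xatol=1e-4,fatol=1e-4))
    res = _minimize_neldermead(fun, x0, args, callback, bounds=bounds,
                               **options)
    fxr = func(xr)
    fx = function(np.copy(x), *(wrapper_args + args))
  File "h.py", line 27, in cost
    P=proj(n,corners(p[0],p[1],p[2]/10,dim,z0)); h=cv2.convexHull(P.astype(np.float32)).reshape(-1,2)
  File "h.py", line 9, in proj
    K,D,R,t=cam(n); return cv2.projectPoints(np.asarray(X,float),cv2.Rodrigues(R)[0],t,K,D)[0].reshape(-1,2)
            ~~~^^^
  File "h.py", line 6, in cam
    p=r.camera_params(n); f=200/np.tan(np.radians(p['vfov']/2))
ValueError: time passes only in moves, steps and waits
```

```bash
sed -i 's/^def cam(n):/import functools\n@functools.lru_cache(None)\ndef cam(n):/' h.py
python3 - <<'E'
from h import *
print(r.get_state()['time_s'])
im={n:cv2.imread(f"pics/{n}0.png")[:,:,::-1].copy() for n in('top','side')}
out={n:cv2.resize(im[n],None,fx=4,fy=4,interpolation=cv2.INTER_CUBIC) for n in im}
g={'supply':(.569,.246,9.6,.008),'long':(.4734,-.315,19.4,0),'short':(.4534,0,21.6,0),'reject':(.58,-.2,-15,0)}
for k,(x,y,yw,z0) in g.items():
    ms={n:seg(im[n],n,x,y,z0+DIM[k][2],{'supply':50,'short':32}.get(k,40)) for n in im}
    for sub in (['top'],['side'],['top','side']):
        f=fit({n:ms[n] for n in sub},DIM[k],z0,[x,y,np.radians(yw)*10]); print(k,sub,np.round(f[:2],4),np.degrees(f[2]).round(2),np.round(f[3],3))
    for n in im:
        h=cv2.convexHull(proj(n,corners(*f[:3],DIM[k],z0)).astype(np.float32)).reshape(-1,2)
        cv2.polylines(out[n],[np.round(h*4+1.5).astype(int)],True,(255,0,255),1)
        cs,_=cv2.findContours(cv2.resize(ms[n],None,fx=4,fy=4,interpolation=0),0,1); cv2.drawContours(out[n],cs,-1,(255,255,0),1)
o=out['top'][:,:,::-1]; s=out['side'][:,:,::-1]
cv2.imwrite("pics/ov.png",np.vstack([np.hstack([o[680:1000,900:1140],o[890:1090,1300:1460].copy() if 0 else o[800:1120,1260:1520],o[800:1120,1700:1960]]),np.hstack([s[900:1180,960:1300],s[800:1000,1440:1640].copy() if 0 else s[780:1060,1420:1640],s[550:830,1660:1860]])]))
E
```

```text
0.5
supply ['top'] [0.5678 0.2467] 9.61 [0.032]
supply ['side'] [0.5712 0.2445] 9.55 [0.035]
supply ['top', 'side'] [0.5689 0.2462] 9.75 [0.04  0.058]
long ['top'] [ 0.4727 -0.3148] 19.51 [0.056]
long ['side'] [ 0.4758 -0.3175] 21.1 [0.091]
long ['top', 'side'] [ 0.4733 -0.3148] 19.24 [0.057 0.096]
short ['top'] [4.534e-01 4.000e-04] 21.95 [0.072]
short ['side'] [ 0.4562 -0.0029] 21.45 [0.081]
short ['top', 'side'] [0.4543 0.0005] 21.81 [0.074 0.089]
reject ['top'] [ 0.6443 -0.1723] -22.15 [0.143]
reject ['side'] [ 0.6491 -0.1763] -24.47 [0.128]
reject ['top', 'side'] [ 0.6453 -0.1731] -23.15 [0.15  0.153]
```

View pics/ov.png

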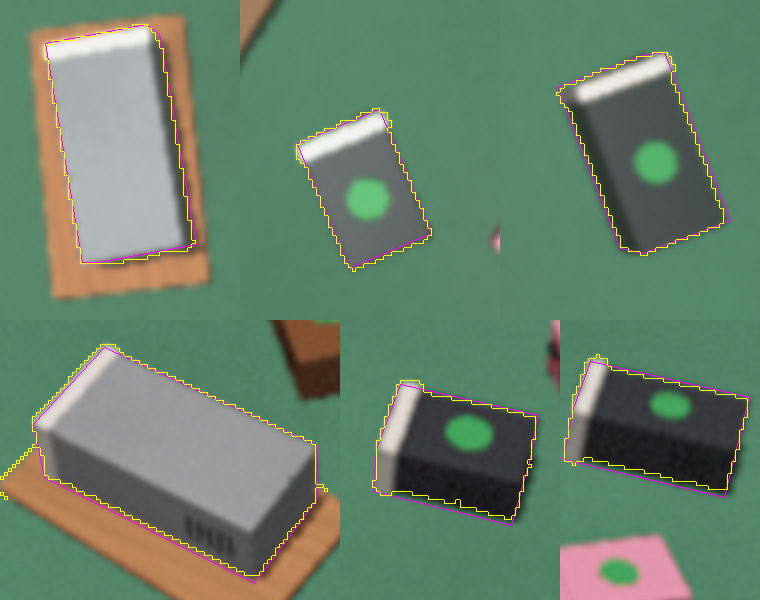

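```bash
cat >> h.py <<'E'
from scipy.spatial.transform import Rotation as Ro
def delta(x,y,z,yaw):
    s=r.get_state(); R0=Ro.from_euler('xyz',s['eef_rot'],degrees=True); R1=Ro.from_euler('xyz',[180,0,yaw],degrees=True)
    d=R0.inv().apply(np.array([x,y,z])-s['tcp_pos']); rv=(R0.inv()*R1).as_rotvec()
    print('t',round(s['time_s'],2),'tcp',s['tcp_pos'].round(4),'rot',s['eef_rot'].round(2),'F',s['contact_force'].round(1),'w',round(s['gripper_width'],4))
    print('shift',d.round(4),'turn',rv.round(4),'j6',s['joints'].round(1))
E
python3 -c "
from h import *
delta(.4733,-.315,.12,-160.6)"
```

```text
t 0.5 tcp [ 0.1851 -0.6491  0.2058] rot [ 180.      0.   -164.08] F [ 0.  -0.5  0.3] w 0.0873
shift [-0.3688  0.2422  0.0859] turn [ 0.0001  0.     -0.0608] j6 [-57.6  20.5   0.7  -0.  -70.1 -16.5]
```

```bash
python3 -m inch '-0.01 0.0066 0 0 0 0 1;-0.02 0.0131 0 0 0 0 1;-0.0263 0.0173 0 0 0 0 1;-0.0263 0.0173 0 0 0 0 1;-0.0263 0.0173 0.005 0 0 0 1;-0.0263 0.0173 0.005 0 0 0 1;-0.0263 0.0173 0.005 0 0 0 1;-0.0263 0.0173 0.01 0 0 0 1;-0.0263 0.0173 0.01 0 0 0 1;-0.0263 0.0173 0.01 0 0 0 1;-0.0263 0.0173 0.01 0 0 0 1;-0.0263 0.0173 0.01 0 0 0 1;-0.0263 0.0173 0.01 0 0 0 1;-0.0263 0.0173 0.005 0 0 0 1;-0.0176 0.0116 0.005 0 0 0 1;-0.005 0.0033 0 0 0 0 1;0 0 0.005 0 0 -0.03 1;0 0 0.0059 0 0 -0.0308 1;0 0 0 0 0 0 1' 
python3 - <<'E'
from h import *
delta(.4733,-.315,.06,-160.6)
for n in('top','side'):
    cv2.imwrite(f"pics/a_{n}.png",r.capture(n)[:,:,::-1])
a=cv2.imread("pics/a_top.png")[160:320,400:540];b=cv2.imread("pics/a_side.png")[80:240,380:520]
cv2.imwrite("pics/a.png",cv2.resize(np.hstack([a,b]),None,fx=2.8,fy=2.8,interpolation=2))
E
```

```text
time_s: 2.08
tcp_pos: [0.4722, -0.3146, 0.1092]
eef_rot: [179.9, -0.0, -160.5]
contact_force: [-0.1, 0.2, -0.3]
gripper_width: 0.0876
t 2.08 tcp [ 0.4722 -0.3146  0.1092] rot [ 1.7995e+02 -5.0000e-02 -1.6050e+02] F [-0.1  0.2 -0.3] w 0.0876
shift [-0.001  -0.0008  0.0492] turn [ 0.0009 -0.0009  0.0018] j6 [-13.9  15.3 -20.5  -0.  -54.3 -56.6]
```

View pics/a.png

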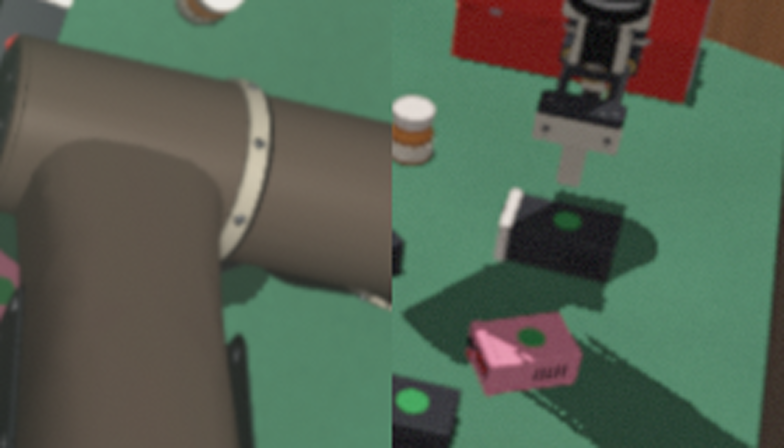

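```bash
python3 -c "
from h import *
print(proj('side',[[.4722,-.3146,.109]]))"
python3 -m inch '-0.001 -0.0008 0.01 0 0 0 1;0 0 0.02 0 0 0 1;0 0 0.015 0 0 0 1;0 0 0.01 0 0 0 1;0 0 0 0 0 0 1'
python3 - <<'E'
from h import *
delta(.4733,-.315,.012,-160.6)
b=r.capture('side')[80:240,380:540,::-1]
cv2.imwrite("pics/b.png",cv2.resize(b,None,fx=3.5,fy=3.5,interpolation=2))
E
```

```text
[[444.0621287 140.8090571]]
time_s: 2.6
tcp_pos: [0.4723, -0.3153, 0.0526]
eef_rot: [179.9, -0.2, -160.7]
contact_force: [-0.9, -0.3, 0.3]
gripper_width: 0.0877
t 2.6 tcp [ 0.4723 -0.3153  0.0526] rot [ 1.7986e+02 -1.7000e-01 -1.6067e+02] F [-0.9 -0.3  0.3] w 0.0877
shift [-0.0011 -0.0001  0.0406] turn [ 0.0024 -0.0029 -0.0013] j6 [-14.   19.1 -23.8  -0.  -47.3 -56.6]
```

View pics/b.png

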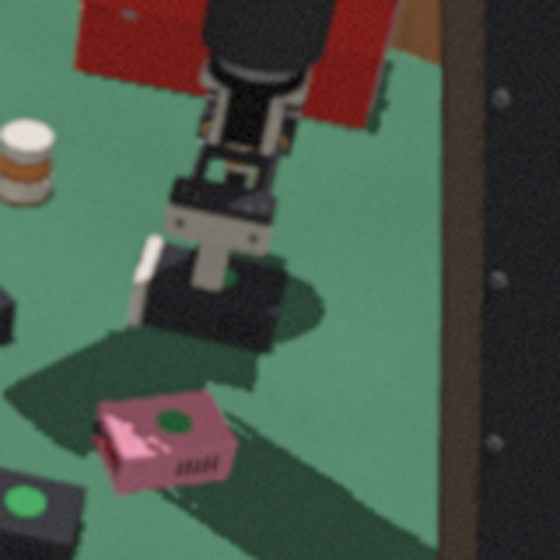

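```bash

python3 -m inch '-0.001 0 0.01 0 0 0 1;0 0 0.015 0 0 0 1;0 0 0.01 0 0 0 1;0 0 0.005 0 0 0 1;0 0 0 0 0 0 1'
python3 - <<'E'
from h import *
delta(.4733,-.315,.012,-160.6)
b=r.capture('side')[80:240,380:540,::-1]
cv2.imwrite("pics/c.png",cv2.resize(b,None,fx=3.5,fy=3.5,interpolation=2))
E
```

```text
time_s: 3.07
tcp_pos: [0.4742, -0.3151, 0.0139]
eef_rot: [179.9, -0.1, -160.6]
contact_force: [-0.7, -0.6, 0.1]
gripper_width: 0.0877
t 3.07 tcp [ 0.4742 -0.3151  0.0139] rot [ 1.7994e+02 -9.0000e-02 -1.6061e+02] F [-0.7 -0.6  0.1] w 0.0877
shift [0.0008 0.0004 0.0019] turn [ 0.0011 -0.0015 -0.0002] j6 [-13.9  22.  -25.8  -0.  -42.2 -56.7]
```

View pics/c.png

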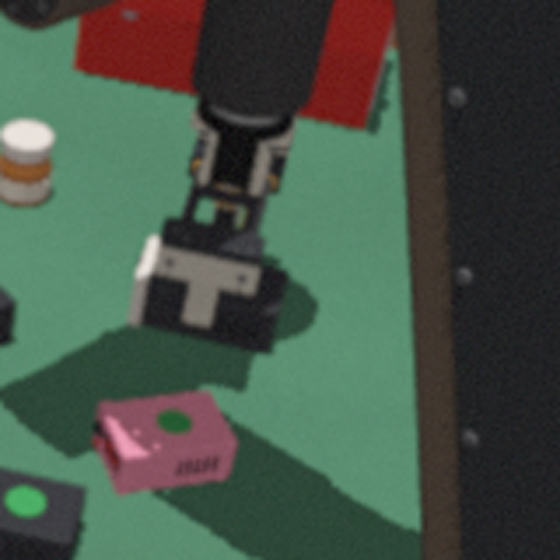

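```bash

python3 -m inch '0 0 0 0 0 0 0.8;0 0 0 0 0 0 0.7;0 0 0 0 0 0 0.6;0 0 0 0 0 0 0.6;0 0 0 0 0 0 0.6;0 0 0 0 0 0 0.6;0 0 0 0 0 0 0.6' 40
python3 -m inch '0 0 -0.003 0 0 0 0.6;0 0 -0.005 0 0 0 0.6;0 0 -0.01 0 0 0 0.6;0 0 -0.015 0 0 0 0.6;0 0 -0.02 0 0 0 0.6;0 0 -0.02 0 0 0 0.6;0 0 -0.02 0 0 0 0.6;0 0 -0.015 0 0 0 0.6;0 0 -0.01 0 0 0 0.6;0 0 0 0 0 0 0.6'
python3 - <<'E'
from h import *
delta(.5689,.2462,.132,-170.3)
b=r.capture('side')
cv2.imwrite("pics/d_raw.png",b[:,:,::-1]);b=b[80:240,380:540,::-1]
cv2.imwrite("pics/d.png",cv2.resize(b,None,fx=3.5,fy=3.5,interpolation=2))
E
```

```text
time_s: 3.7
tcp_pos: [0.4749, -0.3151, 0.0154]
eef_rot: [180.0, 0.0, -160.6]
contact_force: [-1.6, 4.2, 6.6]
gripper_width: 0.0635
time_s: 4.53
tcp_pos: [0.4761, -0.3159, 0.1357]
eef_rot: [-179.8, 0.2, -160.6]
contact_force: [0.6, -0.1, -4.8]
gripper_width: 0.0637
t 4.53 tcp [ 0.4761 -0.3159  0.1357] rot [-179.85    0.18 -160.59] F [ 0.6 -0.1 -4.8] w 0.0637
shift [-0.2743  0.4993  0.0032] turn [-0.0024  0.0034  0.1695] j6 [-13.9  13.9 -18.4   0.  -57.4 -56.7]
```

View pics/d.png

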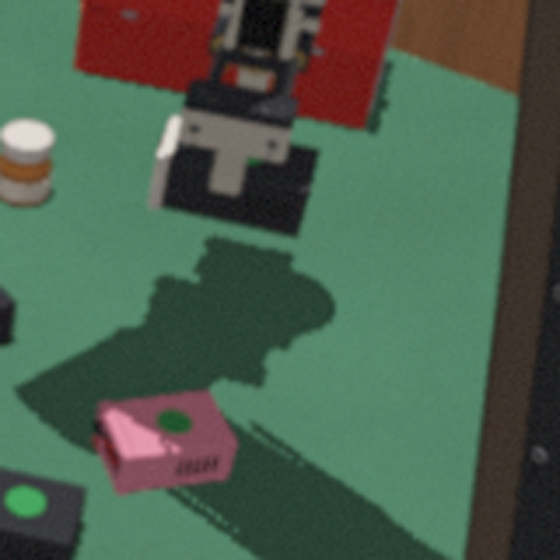

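```bash

python3 -m inch '-0.004 0.0073 0 0 0 0 0.6;-0.008 0.0146 0 0 0 0 0.6;-0.012 0.0218 0 0 0 0 0.6;-0.013 0.0237 0 0 0 0 0.6;-0.013 0.0237 0 0 0 0 0.6;-0.013 0.0237 0 0 0 0 0.6;-0.013 0.0237 0 0 0 0 0.6;-0.013 0.0237 0 0 0 0 0.6;-0.013 0.0237 0 0 0 0 0.6;-0.013 0.0237 0 0 0 0 0.6;-0.013 0.0237 0 0 0 0 0.6;-0.013 0.0237 0 0 0 0 0.6;-0.013 0.0237 0 0 0 0 0.6;-0.013 0.0237 0 0 0 0 0.6;-0.013 0.0237 0 0 0 0 0.6;-0.013 0.0237 0 0 0 0 0.6;-0.013 0.0237 0 0 0 0 0.6;-0.013 0.0237 0 0 0 0 0.6;-0.013 0.0237 0 0 0 0 0.6;-0.013 0.0237 0 0 0 0 0.6'
python3 -m inch '-0.013 0.0237 0 0 0 0 0.6;-0.01 0.0182 0 0 0 0 0.6;-0.006 0.011 0 0 0 0 0.6;-0.003 0.0055 0 0 0 0 0.6;0 0 0 0 0 0.03 0.6;0 0 0 0 0 0.05 0.6;0 0 0 0 0 0.05 0.6;0 0 0 0 0 0.04 0.6;0 0 0 0 0 0 0.6;0 0 0 0 0 0 0.6'
python3 - <<'E'
from h import *
delta(.5689,.2462,.132,-170.3)
b=r.capture('side')
cv2.imwrite("pics/e_raw.png",b[:,:,::-1]);b=b[120:320,200:400,::-1]
cv2.imwrite("pics/e.png",cv2.resize(b,None,fx=3,fy=3,interpolation=2))
E
```

```text
time_s: 6.25
tcp_pos: [0.5565, 0.1886, 0.1313]
eef_rot: [-180.0, -0.2, -160.6]
contact_force: [0.4, 0.4, -4.5]
gripper_width: 0.0637
time_s: 7.08
tcp_pos: [0.5681, 0.2522, 0.1327]
eef_rot: [-180.0, -0.0, -170.3]
contact_force: [-0.2, -0.3, -4.9]
gripper_width: 0.0631
t 7.08 tcp [0.5681 0.2522 0.1327] rot [-1.7998e+02 -4.0000e-02 -1.7031e+02] F [-0.2 -0.3 -4.9] w 0.0631
shift [ 0.0003 -0.006   0.0007] turn [-0.0004 -0.0008 -0.0001] j6 [  41.9   18.7  -12.    -0.   -59.3 -122.2]
```

View pics/e.png

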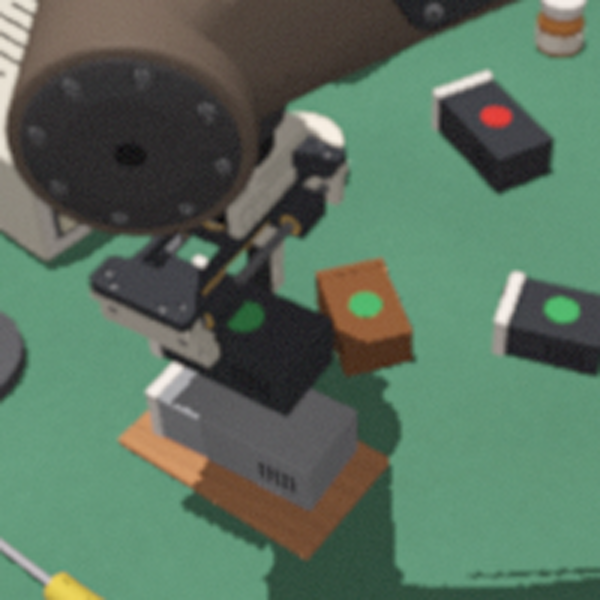

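```bash

python3 -m inch '-0.0005 -0.006 0 0 0 0 0.6;0 0 0.01 0 0 0 0.6;0 0 0.015 0 0 0 0.6;0 0 0.015 0 0 0 0.6;0 0 0.008 0 0 0 0.6;0 0 0.003 0 0 0 0.6;0 0 0 0 0 0 0.6;0 0 0 0 0 0 0.6'
python3 - <<'E'
from h import *
delta(.5695,.2462,.073,-170.3)
b=r.capture('side'); cv2.imwrite("pics/f_raw.png",b[:,:,::-1])
o=cv2.resize(b[170:320,220:370,::-1],None,fx=4,fy=4,interpolation=2)
p=np.round((proj('side',corners(.5689,.2462,np.radians(9.7),DIM['supply'],.008))-[220,170]+.5)*4).astype(int)
q=np.round((proj('side',corners(.5689,.2462,np.radians(9.7),DIM['long'],r.get_state()['tcp_pos'][2]-.0151))-[220,170]+.5)*4).astype(int)
for P,c in((p,(255,0,255)),(q,(0,255,255))):
    cv2.polylines(o,[P[:4]],True,c,1);cv2.polylines(o,[P[4:]],True,c,1)
cv2.imwrite("pics/f.png",o)
E
```

```text
time_s: 7.8
tcp_pos: [0.5703, 0.2473, 0.0823]
eef_rot: [-180.0, 0.0, -170.3]
contact_force: [1.2, -0.8, -4.8]
gripper_width: 0.0638
t 7.8 tcp [0.5703 0.2473 0.0823] rot [-1.7999e+02  2.0000e-02 -1.7032e+02] F [ 1.2 -0.8 -4.8] w 0.0638
shift [ 0.0009 -0.0009  0.0093] turn [-0.0001  0.0004 -0.0004] j6 [  41.4   21.4  -15.4    0.   -53.2 -121.8]
```

View pics/f.png

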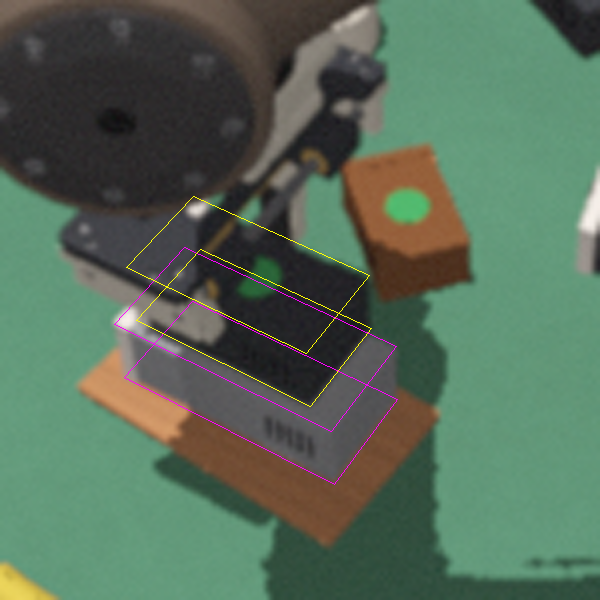

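```bash

python3 -m inch '0 -0.0005 0.003 0 0 0 0.6;0 0 0.003 0 0 0 0.6;0 0 0.002 0 0 0 0.6;0 0 0.001 0 0 0 0.6;0 0 0 0 0 0 0.6;0 0 0 0 0 0 0.6'
python3 -m inch '0 0 0.0005 0 0 0 0.6;0 0 0 0 0 0 0.6;0 0 0 0 0 0 0.6'
```

```text
time_s: 8.35
tcp_pos: [0.57, 0.2467, 0.0734]
eef_rot: [180.0, 0.0, -170.3]
contact_force: [-2.8, -0.2, 0.6]
gripper_width: 0.064
time_s: 8.6
tcp_pos: [0.57, 0.2467, 0.0734]
eef_rot: [180.0, 0.0, -170.3]
contact_force: [-4.3, -1.6, 5.8]
gripper_width: 0.0637
```

```bash

python3 -m inch '0 0 -0.0003 0 0 0 0.74;0 0 0 0 0 0 0.78;0 0 0 0 0 0 0.85;0 0 0 0 0 0 0.95;0 0 0 0 0 0 1;0 0 0 0 0 0 1;0 0 0 0 0 0 1'
python3 -m inch '0 0 -0.005 0 0 0 1;0 0 -0.01 0 0 0 1;0 0 -0.02 0 0 0 1;0 0 -0.03 0 0 0 1;0 0 -0.03 0 0 0 1;0 0 -0.015 0 0 0 1;0 0 0 0 0 0 1'
python3 - <<'E'
from h import *
delta(.4543,.0003,.12,21.8-180)
b=r.capture('side'); cv2.imwrite("pics/g_raw.png",b[:,:,::-1])
o=cv2.resize(b[170:320,220:370,::-1],None,fx=4,fy=4,interpolation=2)
cv2.imwrite("pics/g.png",o)
E
```

```text
time_s: 9.18
tcp_pos: [0.5701, 0.2467, 0.0727]
eef_rot: [-180.0, -0.0, -170.3]
contact_force: [-0.4, -0.5, 0.1]
gripper_width: 0.0871
time_s: 9.77
tcp_pos: [0.5722, 0.2479, 0.1887]
eef_rot: [179.8, 0.4, -170.3]
contact_force: [-0.3, 0.4, 0.2]
gripper_width: 0.0875
t 9.77 tcp [0.5722 0.2479 0.1887] rot [ 179.82    0.44 -170.3 ] F [-0.3  0.4  0.2] w 0.0875
shift [ 0.1585 -0.2244  0.0668] turn [ 0.0022  0.0079 -0.2112] j6 [ 4.140e+01  1.610e+01 -8.000e+00  1.000e-01 -6.540e+01 -1.217e+02]
```

View pics/g.png

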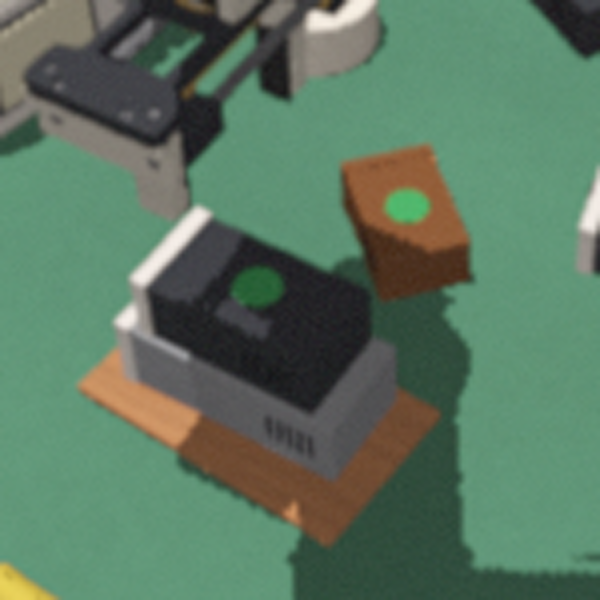

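```bash

python3 -m inch '0.0055 -0.0078 0 0 0 0 1;0.012 -0.017 0 0 0 0 1;0.016 -0.0227 0 0 0 0 1;0.016 -0.0227 0.005 0 0 0 1;0.016 -0.0227 0.005 0 0 0 1;0.016 -0.0227 0.01 0 0 0 1;0.016 -0.0227 0.01 0 0 0 1;0.016 -0.0227 0.01 0 0 0 1;0.016 -0.0227 0.01 0 0 0 1;0.016 -0.0227 0.01 0 0 0 1;0.009 -0.0127 0.005 0 0 0 1;0.004 -0.0053 0 0 0 -0.04 1;0 0 0 0 0 -0.07 1;0 0 0 0 0 -0.07 1;0 0 0 0 0 -0.0312 1;0 0 0 0 0 0 1;0 0 0 0 0 0 1'
python3 - <<'E'
from h import *
delta(.4543,.0003,.05,21.8-180)
im={}
for n in('top','side'):
    b=im[n]=r.capture(n); cv2.imwrite(f"pics/h_{n}.png",b[:,:,::-1])
o=cv2.resize(im['side'][150:320,240:440,::-1],None,fx=3.8,fy=3.8,interpolation=2); cv2.imwrite("pics/h.png",o)
E
```

```text
time_s: 11.23
tcp_pos: [0.4511, -0.0013, 0.1175]
eef_rot: [-180.0, -0.0, -158.3]
contact_force: [-0.0, 0.1, 0.2]
gripper_width: 0.0879
t 11.23 tcp [ 0.4511 -0.0013  0.1175] rot [-1.8000e+02 -4.0000e-02 -1.5832e+02] F [-0.   0.1  0.2] w 0.0879
shift [-0.0037  0.0003  0.0675] turn [-0.     -0.0007 -0.002 ] j6 [ 25.    3.9 -33.7  -0.  -52.5 -93.3]
```

View pics/h.png

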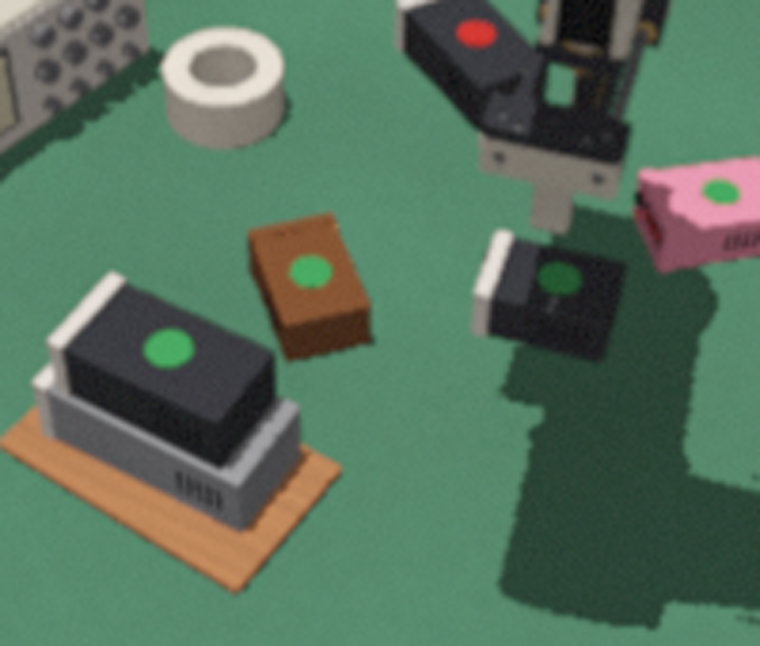

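View pics/h_top.png

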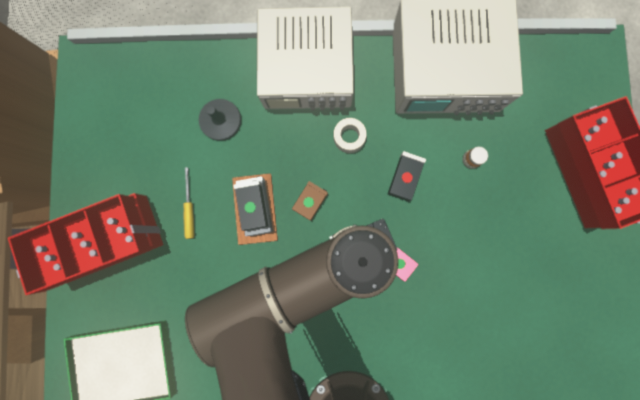

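```bash
python3 - <<'E'
from h import *
def st(im,n,X):
    hsv=cv2.cvtColor(im,cv2.COLOR_BGR2HSV); g=((hsv[...,0]>52)&(hsv[...,0]<75)&(hsv[...,1]>140)).astype(np.uint8)
    u=proj(n,[X])[0]; b=np.zeros_like(g); cv2.circle(b,tuple(int(v) for v in u),10,1,-1); m=g&b
    M=cv2.moments(m,True); return (M['m10']/M['m00'],M['m01']/M['m00']),M['m00']
for n in('top','side'):
    a=cv2.imread(f"pics/{n}0.png"); b=cv2.imread(f"pics/h_{n}.png")
    off={}
    for k,(x,y,yw) in {'long':(.4733,-.315,19.4),'short':(.4543,.0003,21.8)}.items():
        z=DIM[k][2]; uv,A=st(a,n,[x,y,z]); d=(back(n,uv,z)-[x,y,z])[:2]; c,s=np.cos(np.radians(yw)),np.sin(np.radians(yw))
        print(n,k,'sticker off obj frame',np.round([c*d[0]+s*d[1],-s*d[0]+c*d[1]],4),A)
    uv,A=st(b,n,[.569,.246,.104]); p=back(n,uv,.104); d=p[:2]-[.5689,.2462]; c,s=np.cos(np.radians(9.7)),np.sin(np.radians(9.7))
    print(n,'stacked',p.round(4),np.round([c*d[0]+s*d[1],-s*d[0]+c*d[1]],4),A)
E
```

```text
Traceback (most recent call last):
ZeroDivisionError: float division by zero
```

```bash
cat > st.py <<'E'
from h import *
def st(im,n,X,rad=9):
    hsv=cv2.cvtColor(im,cv2.COLOR_BGR2HSV); g=((hsv[...,0]>40)&(hsv[...,0]<90)&(hsv[...,1]>100)).astype(np.uint8)
    u=proj(n,[X])[0]; b=np.zeros_like(g); cv2.circle(b,tuple(int(v) for v in u),rad,1,-1); m=g&b
    M=cv2.moments(m,True); return (M['m10']/M['m00'],M['m01']/M['m00']),M['m00']
E
python3 - <<'E'
from st import *
a=cv2.imread("pics/top0.png"); hsv=cv2.cvtColor(a,cv2.COLOR_BGR2HSV); print(hsv[240,463],hsv[249,346],hsv[280,300])
for n in('top','side'):
    a=cv2.imread(f"pics/{n}0.png"); b=cv2.imread(f"pics/h_{n}.png")
    for k,(x,y,yw) in {'long':(.4733,-.315,19.4),'short':(.4543,.0003,21.8)}.items():
        z=DIM[k][2]; uv,A=st(a,n,[x,y,z]); d=(back(n,uv,z)-[x,y,z])[:2]; c,s=np.cos(np.radians(yw)),np.sin(np.radians(yw))
        print(n,k,np.round(uv,1),'sticker off obj frame',np.round([c*d[0]+s*d[1],-s*d[0]+c*d[1]],4),A)
    uv,A=st(b,n,[.569,.246,.104]); p=back(n,uv,.104); d=p[:2]-[.5689,.2462]; c,s=np.cos(np.radians(9.7)),np.sin(np.radians(9.7))
    print(n,'stacked',np.round(uv,1),p.round(4),np.round([c*d[0]+s*d[1],-s*d[0]+c*d[1]],4),A)
E
```

```text
[ 67 133 180] [ 67 123 197] [ 73  95 131]
top long [463.6 240.2] sticker off obj frame [-0.0071  0.0009] 86.0
top short [346.5 249.4] sticker off obj frame [-0.0076  0.0006] 79.0
top stacked [249.6 206.9] [0.5611 0.2464 0.104 ] [-0.0076  0.0016] 81.0
side long [442.2 158.3] sticker off obj frame [-0.0065 -0.0009] 60.0
side short [386.7 222.9] sticker off obj frame [-0.0066 -0.0009] 89.0
side stacked [283.9 241.2] [0.5628 0.2451 0.104 ] [-0.0062 -0.0001] 107.0
```

```bash

python3 -m inch '-0.003 0.0003 0.005 0 0 0 1;0 0 0.015 0 0 0 1;0 0 0.02 0 0 0 1;0 0 0.015 0 0 0 1;0 0 0.007 0 0 0 1;0 0 0.003 0 0 0 1;0 0 0 0 0 0 1;0 0 0 0 0 0 1'
python3 - <<'E'
from h import *
delta(.4543,.0003,.0125,21.8-180)
b=r.capture('side'); 
o=cv2.resize(b[150:290,310:470,::-1],None,fx=4,fy=4,interpolation=2); cv2.imwrite("pics/i.png",o)
E
```

```text
time_s: 12.0
tcp_pos: [0.4546, 0.0004, 0.0532]
eef_rot: [-180.0, 0.0, -158.2]
contact_force: [-0.8, 0.2, 0.4]
gripper_width: 0.0878
t 12.0 tcp [4.546e-01 4.000e-04 5.320e-02] rot [-1.7999e+02  3.0000e-02 -1.5823e+02] F [-0.8  0.2  0.4] w 0.0878
shift [ 0.0003 -0.      0.0407] turn [-0.0002  0.0004 -0.0006] j6 [ 25.    9.3 -38.    0.  -42.7 -93.3]
```

View pics/i.png

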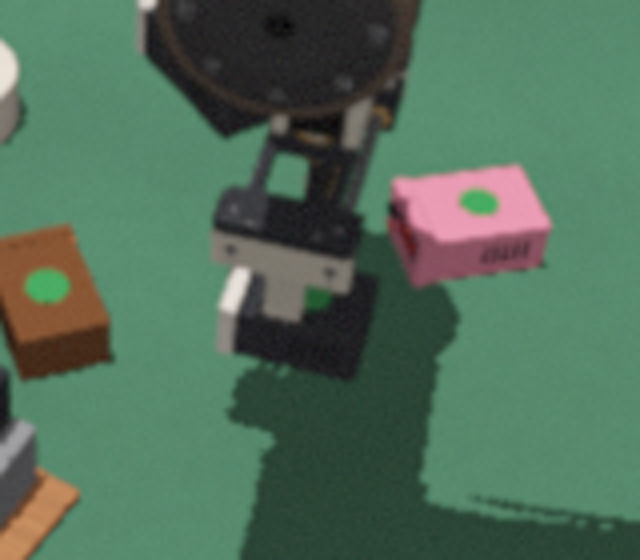

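The finger (tip at crop (285,318)) stands astride the short meter, clear of the pink look-alike. Going down and gripping.

```bash

python3 -m inch '0 0 0.008 0 0 0 1;0 0 0.014 0 0 0 1;0 0 0.01 0 0 0 1;0 0 0.006 0 0 0 1;0 0 0.002 0 0 0 1;0 0 0 0 0 0 1;0 0 0 0 0 0 1'
python3 -m inch '0 0 0 0 0 0 0.8;0 0 0 0 0 0 0.7;0 0 0 0 0 0 0.6;0 0 0 0 0 0 0.55;0 0 0 0 0 0 0.55;0 0 0 0 0 0 0.55;0 0 0 0 0 0 0.55' 35
python3 -m inch '0 0 -0.003 0 0 0 0.55;0 0 -0.006 0 0 0 0.55;0 0 -0.012 0 0 0 0.55;0 0 -0.02 0 0 0 0.55;0 0 -0.02 0 0 0 0.55;0 0 -0.025 0 0 0 0.55;0 0 -0.025 0 0 0 0.55;0 0 -0.025 0 0 0 0.55;0 0 -0.015 0 0 0 0.55;0 0 -0.01 0 0 0 0.55;0 0 -0.005 0 0 0 0.55;0 0 0 0 0 0 0.55;0 0 0 0 0 0 0.55'
python3 -c "
from h import *
delta(.5689,.2462,.17,-170.3)"
```

```text
time_s: 12.63
tcp_pos: [0.4544, 0.0004, 0.0131]
eef_rot: [-180.0, 0.0, -158.2]
contact_force: [-0.9, -0.2, 0.6]
gripper_width: 0.0877
time_s: 13.22
tcp_pos: [0.4542, 0.0003, 0.0129]
eef_rot: [-180.0, 0.0, -158.2]
contact_force: [-1.4, -0.2, 2.7]
gripper_width: 0.0591
time_s: 14.3
tcp_pos: [0.4534, 0.0002, 0.1779]
eef_rot: [180.0, -0.1, -158.3]
contact_force: [1.6, 0.5, -3.1]
gripper_width: 0.0595
t 14.3 tcp [4.534e-01 2.000e-04 1.779e-01] rot [ 1.7998e+02 -7.0000e-02 -1.5825e+02] F [ 1.6  0.5 -3.1] w 0.0595
shift [-0.1984  0.1858  0.0077] turn [ 2.000e-04 -1.300e-03  2.102e-01] j6 [ 25.    0.5 -28.3  -0.  -61.2 -93.3]
```

```bash

python3 -m inch '-0.0048 0.0045 0 0 0 0 0.55;-0.01 0.0094 0 0 0 0 0.55;-0.0145 0.0136 0 0 0 0 0.55;-0.016 0.015 0 0 0 0 0.55;-0.016 0.015 0 0 0 0 0.55;-0.016 0.015 0 0 0 0 0.55;-0.016 0.015 0 0 0 0 0.55;-0.016 0.015 0 0 0 0 0.55;-0.016 0.015 0 0 0 0 0.55;-0.016 0.015 0 0 0 0 0.55;-0.016 0.015 0 0 0 0 0.55;-0.016 0.015 0 0 0 0 0.55;-0.0125 0.0117 0 0 0 0 0.55;-0.0086 0.008 0 0 0 0 0.55;-0.004 0.0037 0 0 0 0.03 0.55;0 0 0 0 0 0.06 0.55;0 0 0 0 0 0.07 0.55;0 0 0 0 0 0.05 0.55;0 0 0 0 0 0 0.55;0 0 0 0 0 0 0.55'
python3 -m inch '0 0 0.01 0 0 0 0.55;0 0 0.01 0 0 0 0.55;0 0 0.01 0 0 0 0.55;0 0 0.01 0 0 0 0.55;0 0 0 0 0 0 0.55;0 0 0 0 0 0 0.55'
python3 -c "
from h import *
delta(.5689,.2462,.1169,-170.3)"
```

```text
time_s: 15.97
tcp_pos: [0.5692, 0.2467, 0.178]
eef_rot: [-180.0, -0.1, -170.2]
contact_force: [0.1, -0.4, -3.4]
gripper_width: 0.0594
time_s: 16.47
tcp_pos: [0.569, 0.246, 0.1376]
eef_rot: [-179.9, -0.1, -170.3]
contact_force: [0.2, 0.5, -2.0]
gripper_width: 0.0592
t 16.47 tcp [0.569  0.246  0.1376] rot [-1.7993e+02 -1.1000e-01 -1.7026e+02] F [ 0.2  0.5 -2. ] w 0.0592
shift [-0.      0.0002  0.0207] turn [-0.0012 -0.0019  0.0007] j6 [  41.4   18.4  -11.8    0.   -59.9 -121.7]
```

```bash

python3 -m inch '0 0 0.006 0 0 0 0.55;0 0 0.006 0 0 0 0.55;0 0 0.003 0 0 0 0.55;0 0 0.002 0 0 0 0.55;0 0 0 0 0 0 0.55'
python3 - <<'E'
from h import *
delta(.5689,.2462,.1169,-170.3)
b=r.capture('side')
cv2.imwrite("pics/j.png",cv2.resize(b[150:320,210:380,::-1],None,fx=3.5,fy=3.5,interpolation=2))
E
```

```text
time_s: 16.88
tcp_pos: [0.5692, 0.2463, 0.1212]
eef_rot: [-180.0, -0.0, -170.3]
contact_force: [0.2, 0.1, -3.1]
gripper_width: 0.0595
t 16.88 tcp [0.5692 0.2463 0.1212] rot [-1.7998e+02 -4.0000e-02 -1.7027e+02] F [ 0.2  0.1 -3.1] w 0.0595
shift [ 0.0003 -0.0001  0.0043] turn [-0.0003 -0.0007  0.0005] j6 [  41.4   19.2  -13.    -0.   -57.9 -121.7]
```

View pics/j.png

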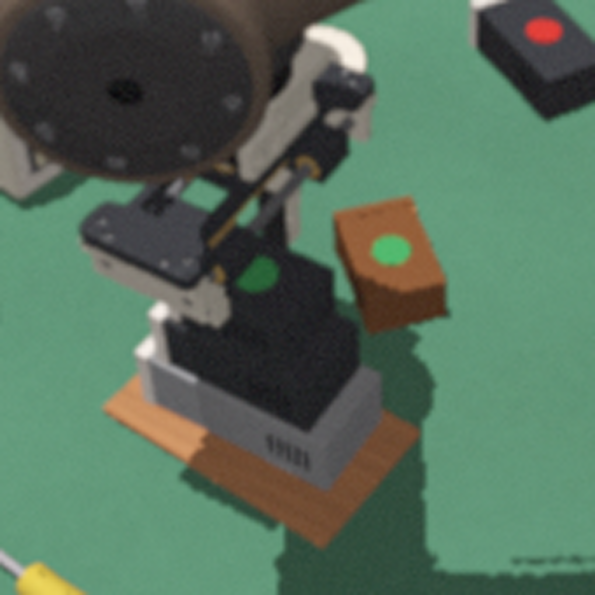

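The short meter hangs just above the stack, centred. Its rear corner (crop 335,305) and the long meter's rear corner (360,365) are inset evenly. Lowering it now.

```bash

python3 -m inch '0 0 0.002 0 0 0 0.55;0 0 0.001 0 0 0 0.55;0 0 0.001 0 0 0 0.55;0 0 0 0 0 0 0.55;0 0 0 0 0 0 0.55'
python3 -m inch '0 0 0.0005 0 0 0 0.55;0 0 0 0 0 0 0.55;0 0 0 0 0 0 0.55'
```

```text
time_s: 17.35
tcp_pos: [0.5694, 0.2465, 0.1177]
eef_rot: [-180.0, -0.0, -170.3]
contact_force: [-0.2, 0.6, -3.1]
gripper_width: 0.0597
time_s: 17.6
tcp_pos: [0.5694, 0.2465, 0.1173]
eef_rot: [180.0, 0.0, -170.3]
contact_force: [-0.2, -0.4, -3.3]
gripper_width: 0.0592
```

```bash

python3 -m inch '0 0 0.0004 0 0 0 0.55;0 0 0 0 0 0 0.55;0 0 0 0 0 0 0.55'
python3 -m inch '0 0 0.0004 0 0 0 0.55;0 0 0 0 0 0 0.55;0 0 0 0 0 0 0.55'
```

```text
time_s: 17.85
tcp_pos: [0.5695, 0.2465, 0.117]
eef_rot: [180.0, 0.0, -170.3]
contact_force: [-0.7, -0.5, -0.7]
gripper_width: 0.0591
time_s: 18.1
tcp_pos: [0.5695, 0.2465, 0.117]
eef_rot: [180.0, 0.0, -170.3]
contact_force: [-2.4, 0.0, 3.7]
gripper_width: 0.0594
```

Contact made (about 7 N). Releasing and retreating.

```bash

python3 -m inch '0 0 -0.0003 0 0 0 0.7;0 0 0 0 0 0 0.75;0 0 0 0 0 0 0.85;0 0 0 0 0 0 0.95;0 0 0 0 0 0 1;0 0 0 0 0 0 1;0 0 0 0 0 0 1'
python3 -m inch '0 0 -0.005 0 0 0 1;0 0 -0.01 0 0 0 1;0 0 -0.02 0 0 0 1;0 0 -0.02 0 0 0 1;0 0 -0.02 0 0 0 1;0 0 -0.005 0 0 0 1;0.01 -0.02 0 0 0 0 1;0.015 -0.025 0 0 0 0 1;0.015 -0.03 0 0 0 0 1;0.015 -0.03 0 0 0 0 1;0.015 -0.03 0 0 0 0 1;0.015 -0.03 0 0 0 0 1;0.015 -0.03 0 0 0 0 1;0.01 -0.02 0 0 0 0 1;0 0 0 0 0 0 1;0 0 0 0 0 0 1'
python3 - <<'E'
from st import *
s=r.get_state(); print(s['tcp_pos'],s['contact_force'])
c,sn=np.cos(np.radians(9.7)),np.sin(np.radians(9.7))
for n in('top','side'):
    b=r.capture(n)[:,:,::-1].copy(); cv2.imwrite(f"pics/k_{n}.png",b)
    uv,A=st(b,n,[.562,.246,.144]); p=back(n,uv,.144); d=p[:2]-[.5689,.2462]
    print(n,np.round(uv,1),np.round([c*d[0]+sn*d[1],-sn*d[0]+c*d[1]],4),A)
a=cv2.imread("pics/k_top.png")[150:270,200:320];b=cv2.imread("pics/k_side.png")[180:320,220:360]
cv2.imwrite("pics/k.png",np.hstack([cv2.resize(a,(390,390),interpolation=2),cv2.resize(b,(390,390),interpolation=2)]))
E
```

```text
time_s: 18.68
tcp_pos: [0.5695, 0.2465, 0.1167]
eef_rot: [-180.0, -0.0, -170.3]
contact_force: [-0.1, -0.1, 0.7]
gripper_width: 0.0866
time_s: 20.02
tcp_pos: [0.4972, 0.015, 0.1977]
eef_rot: [180.0, 0.1, -170.4]
contact_force: [-0.0, -0.1, 0.4]
gripper_width: 0.0879
[0.49721653 0.01500474 0.19766824] [-0.00759011 -0.14881298  0.38993419]
top [246.4 205.4] [-0.0068  0.0012] 87.0
side [282.4 229.1] [-0.0056 -0.0001] 116.0
```

View pics/k.png

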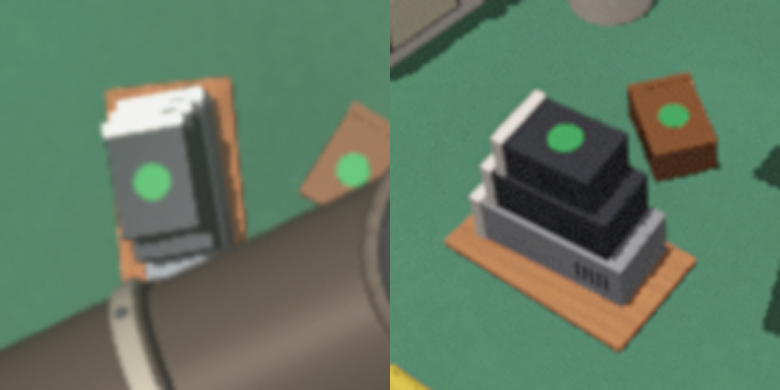

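View pics/k_side.png

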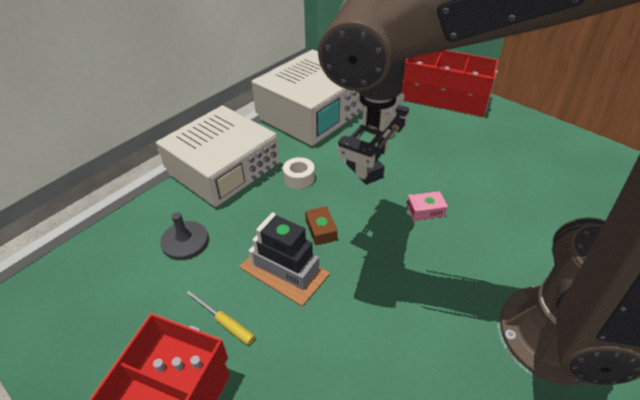

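The stack is centred and straight. The sticker offset matches its place on the meter (about -7 mm along x), and all the display ends face the same way. Handing in.

```bash
python3 -c "
from plant import r
print(r.close_job(), r.get_state()['time_s'])"
```

```text
the job is handed in; nothing more can be done
the job is handed in; nothing more can be done
```

The burn-in stack is built and the job is handed in, after about 20 s of the 58 s allowed. The longer green-stickered meter sits on the power supply and the shorter one on top of it, with both display ends facing the same way as the supply's.

- **Centring:** in both cameras, the last checks put each meter within about 2 mm of the supply's centre. I judged this from the stickers, which sit about 7 mm off each meter's centre.
- **Setting down:** the wrist force changed by about 10 N as the longer meter touched down and about 7 N for the shorter one, well under the 60 N limit. Neither was dropped.
- **Other items:** the last pictures show the supply, screwdriver, tape roll and both look-alikes where they were. In the side picture the arm hides the red-stickered meter and the jar. They looked unmoved in the top picture taken before I picked up the shorter meter.
- **Disagreement:** the two cameras differed by about 3 mm on absolute positions. I used a joint fit of both, and placing one case on another cancels most of that difference. No check failed.

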